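Lock the filler cap on the tank

TASK

Close the small grey tank: pick up the cap that has two ears, set it into the collar on top of the tank with its ears in the two notches, push it down against the sprung seal, turn it clockwise (seen from above) a quarter-turn so that it is locked under the ledges, and let go. Leave the other lid, the round one without ears, where it is.

Things in the scene. Friction and masses are not known exactly. Their poses are not given: they have to be found in the camera images.
- eared_cap: Loose dark steel cap, 150 g, grip up; origin at centre of underside, z up. Disc 54 mm across, 10 thick; two ears along +x and -x, 92 mm over both, 28 wide (y), 8 thick, flush with underside. Hub 48 across to 24 high; grip bar 56 long (x), 14 thick (y), 24 to 56 above underside: pinch its thickness from above, fingertips 26 mm or more above underside to clear the collar. Half-turn symmetric.
- plain_lid: Dark steel lid with the same hub and grip bar (56 mm tall) but a plain round base 76 mm across without ears; it does not fit the collar. Origin at the centre of its underside.
- collar (a point): Centre of the foot of the aluminium bayonet collar, on top of the fixed grey tank (160x160 mm), 55 mm above the table. Ring 120 mm outside, 108 inside, 32 tall. Two ledges reach in to 36 mm from the centre, undersides 24 and tops 32 mm above this point. Two notches between them along the point's +x and -x, 44 mm wide. Ears under the ledges turn only clockwise from above (-z), stop at 94 deg.
- seal_pad (a joint): Sprung black rubber pad, 50 mm across, mid-collar: 0 free (top 24 mm above point collar), 0.016 m fully down; 1 N per mm. The cap set in rests on it, underside about 22 mm above point collar, and cannot turn. Pushed to 8 to 15 mm (aim 12, about 12 N) it can; past 65 deg the ears are well under the ledges, and let go it springs up to 16 mm and stays locked.
Things that resemble listed ones, but are neither listed nor needed, are in the scene too. What is shaped like the eared_cap but green or yellow is not meant.

How it is judged:
By the outcome, as a careful person would: the job done as asked, in the order asked, and still so for the second after the job is handed in, with the robot touching nothing.
It also fails if it takes over 38 s, if anything falls off the work surface, if the arm or the gripper's body presses on something with over 40 N, if the wrist force passes 120 N, or if a joint passes its speed limit or range.

ROBOT

A 6-joint arm with a two-finger parallel gripper is mounted at the origin on a cart in front of the work surface, level with it; the furniture and walls round the work are solid. World frame = base frame: x ahead of the robot, y to its left, z up, the work surface at z = 0. Lengths are in mm, angles in rad, forces in N, time in s.
With the tool pointing down it reaches from about 325 to 875 mm from the base axis. Payload 4.4 kg.
Tool frame: the origin (TCP) lies at the very end of the fingers, on their centre line; the grasp point (between the pads) lies env.hold_point_z behind it (env.hold_point_z is the distance from the TCP to the grasp point, in mm); z points along the fingers, y is the direction in which the jaws open and shut (so a half turn about z gives the same grasp; the last joint's range is limited). The gripper opens to 85 mm and grips with 20 to 120 N. Pads are 22 mm wide; open, the fingers measure 114 mm over their backs; the gripper's body (76 mm by 85 mm) begins 54 mm behind the grasp point. The pads swing forward as they close: fully open they stand 13 mm farther back than shut.
Start: joints at [-1.429, 0.207, 1.542, -0, 1.393, -0.15], TCP at [165.401, -550.699, 231.282] pointing down, gripper open.
Joint ranges: [-2.73, 2.73], [-0.86, 2.22], [0.23, 2.46], [-1.11, 4.25], [0.08, 2.63], [-2.82, 2.82]. Speed limits (rad/s): [2.79, 2.79, 3.14, 3.14, 3.14, 3.14].

INTERFACE

Orientations are given as a unit quaternion [x, y, z, w].
In Python, from rig import observe, vision, env gives the robot as it stands.
- The arm moves only by the tool send_rows, never from a script. Its argument "targets" is one flat list of numbers, 7 for each row, row after row: the shift along the tool's x, y, z in mm, then the turn, a rotation vector about the tool's x, y, z in rad, then the opening, from 0 (shut) to 1 (fully open). A call has 1 to 5 rows; each row is the pose to reach, as a shift and turn from the pose measured when the call began, along the tool's axes at that moment; what a row does not reach only later rows make up. A row lasts 1/8 s, in which the tool goes at most 62.5 mm and 10.7 degrees, less where a joint would pass 70% of its speed; a pose out of reach is approached as far as the arm can. A call with a gripper value outside its range is refused whole. The fingers move at their own pace and stop on an object; "newtons" is the grip in N (left out, the last holds). Time passes only in rows, so rows that repeat a pose let the fingers close. It gives the time, the measured TCP pose, the force and the opening at its end, in the units of the state.
- observe(): the state, without advancing time (a new reading comes with each control period).
- vision.capture(name): name is "scene" or "top"; returns a dict with "color" (420x560x3 uint8, red, green, blue), "fov_y" (degrees; the focal length in pixels is half the picture's height over the tangent of half this angle, whatever the lens; pixels are square), "cx", "cy" (the principal point, pixels), "k1" (the pictures are not rectified: a ray, as slopes to the right and down, at radius r is drawn at 1 + k1 r^2 times it, then the intrinsics apply), "world_to_cam" (4x4, takes a point from world to camera coordinates). Camera axes: x right, y down, z forward; pixel columns grow to the right and rows downward; lengths in mm; the calibration is good to about 2 mm. A picture is of the moment at which its call begins. There is no depth.
- env.job_done(): hands the job in, once; it reports no verdict.
The state is a dict: "t": time; "joint_positions": joint angles; "dq": joint speeds; "tau": joint torques, N m; "tcp_pos": TCP position; "orientation": TCP orientation; "ft_force": force on the tool from outside, world axes, zero at the start; "ft_torque": the same for the moment, N m; "gripper_width": opening from 0.0 (shut) to 1.0 (fully open).
Only numpy, scipy, OpenCV 4.12 (cv2) and the standard library are available. Lean on these libraries where they do the work, as an engineer would, in place of code of your own. Each camera call takes 0.05 s, during which the arm holds its last target.

## Working session

There is one attempt and no reset: what is moved stays moved. The work goes in short steps, Python scripts to look and compute and a tool call to move; the robot and the scene stay as the last step left them, time stands still between calls to the robot, and variables do not carry over. Pictures are saved under pics/ and viewed, and the job is handed in when it is done.

Besides the shell and the picture viewer there is one more tool, called after "Request:" as name(argument=value, ...) on one line, values as JSON. send_rows: Moves the arm, as the interface text tells. Its arguments: {"type":"object","properties":{"targets":{"type":"array"},"newtons":{"type":"number"}},"required":["targets"]}

```bash
mkdir -p pics; ls
python3 - <<'E'
from rig import observe, vision, env
import cv2
s=observe();print({k:(v if not hasattr(v,'tolist') else v.tolist()) for k,v in s.items()}); print(env.hold_point_z)
for n in("scene","top"):
    c=vision.capture(n); cv2.imwrite(f"pics/{n}0.png",c["color"][:,:,::-1])
    print(n,c["fov_y"],c["cx"],c["cy"],c["k1"],c["world_to_cam"])
E
```

```text
pics
{'t': 0.0, 'joint_positions': [-1.429503247455604, 0.20748415874564186, 1.5429842717887525, 9.124827349862825e-06, 1.3934877636120806, -0.1504682977872737], 'dq': [0.0006899666250922003, -7.37022902063445e-05, -0.0012187799668327, -0.0012634852211669595, -0.0002893152873732708, 0.0006522545022598295], 'tau': [0.0009800652696867473, -38.30311059951782, -29.159789085388184, -0.0002084157904391759, 0.010475922608748078, -7.5405060329103435e-06], 'tcp_pos': [165.292614161472, -549.9269018608306, 230.07495568776056], 'orientation': [0.9893776961873829, 0.14536291716406474, 9.911362611502006e-06, -0.001181736969446447], 'ft_force': [0.34384353300689846, -0.9579504965876037, 0.03855267617761634], 'ft_torque': [-0.011427987964749208, -0.012909824271727072, 0.025763363856422066], 'gripper_width': 0.994382786939712}
18.700000000000003
scene 45.17573421904708 279.5851880267249 208.17450253571724 0.052771409026472635 [[-7.45797329e-01 -6.66170479e-01  1.79941426e-03  3.48573288e+02]
 [-3.07897227e-01  3.42302127e-01 -8.87709723e-01  1.75160653e+02]
 [ 5.90750068e-01 -6.62605575e-01 -4.60400055e-01  7.08381117e+02]
 [ 0.00000000e+00  0.00000000e+00  0.00000000e+00  1.00000000e+00]]
top 52.674087872775715 275.0332110365742 215.48115102222602 0.03746103696754381 [[ 1.29678366e-02 -9.99913265e-01 -2.30151454e-03  4.27994628e+00]
 [-9.92199303e-01 -1.25823242e-02 -1.24025109e-01  4.53317990e+02]
 [ 1.23985394e-01  3.89189847e-03 -9.92276411e-01  9.71979592e+02]
 [ 0.00000000e+00  0.00000000e+00  0.00000000e+00  1.00000000e+00]]
```

View pics/scene0.png

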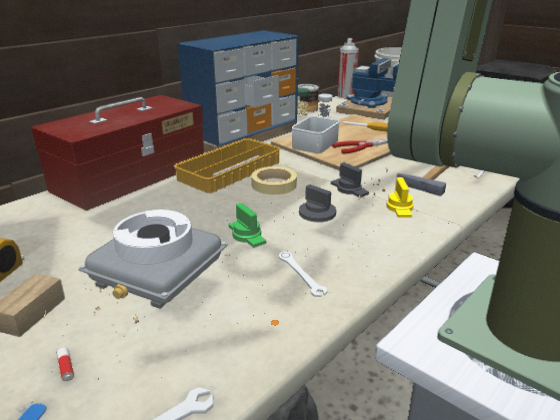

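View pics/top0.png

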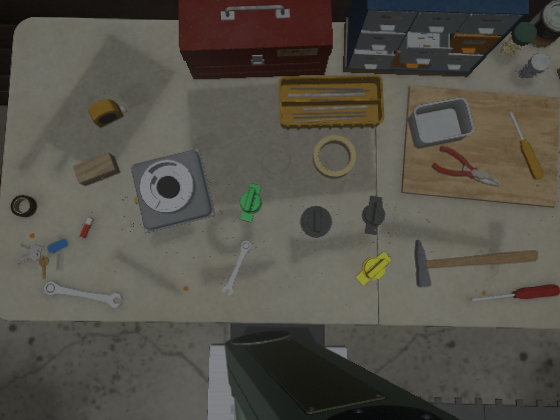

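The eared cap is at top (373,215) and scene (350,180), the plain lid at top (316,221), and the tank with its collar at top (167,187) and scene (152,235). I'll zoom in next.

```bash
cat > h.py <<'E'
import numpy as np, cv2
from rig import observe, vision, env
def cam(c):
    f=210/np.tan(np.radians(c["fov_y"]/2)); return f,c["cx"],c["cy"],c["k1"],np.array(c["world_to_cam"])
def ray(c,u,v):
    f,cx,cy,k1,W=cam(c); d=np.array([(u-cx)/f,(v-cy)/f]); p=d.copy()
    for _ in range(30): p=d/(1+k1*(p@p))
    R=W[:3,:3]; R_inv=np.linalg.inv(R); o=-R_inv@W[:3,3]; r=R_inv@np.array([p[0],p[1],1]); return o,r
def onz(c,u,v,z):
    o,r=ray(c,u,v); return o+r*(z-o[2])/r[2]
def proj(c,P):
    f,cx,cy,k1,W=cam(c); q=W[:3,:3]@np.asarray(P,float)+W[:3,3]; p=q[:2]/q[2]; p=p*(1+k1*(p@p)); return p*f+[cx,cy]
def tri(c1,uv1,c2,uv2):
    o1,r1=ray(c1,*uv1);o2,r2=ray(c2,*uv2); A=np.stack([r1,-r2],1); t=np.linalg.lstsq(A,o2-o1,rcond=None)[0]
    a=o1+r1*t[0];b=o2+r2*t[1]; return (a+b)/2,np.linalg.norm(a-b)
E
python3 - <<'E'
import cv2
t=cv2.imread("pics/top0.png");s=cv2.imread("pics/scene0.png")
z=lambda im,x,y,w,k:cv2.resize(im[y:y+w,x:x+w],None,fx=k,fy=k,interpolation=cv2.INTER_CUBIC)
a=z(t,345,185,60,6);b=z(t,125,140,100,4)[:360,:]
a2=z(s,325,150,60,6);b2=z(s,75,185,150,4)
cv2.imwrite("pics/z1.png",cv2.hconcat([a,a2]));cv2.imwrite("pics/z2.png",z(t,125,140,90,6));cv2.imwrite("pics/z3.png",b2[:600,:])
E
```

```text
(no output)
```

View pics/z1.png

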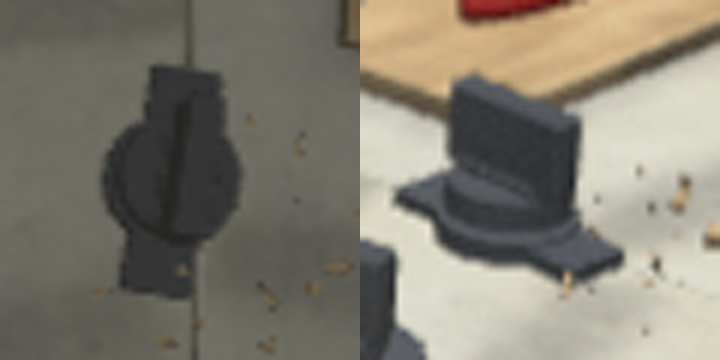

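View pics/z2.png

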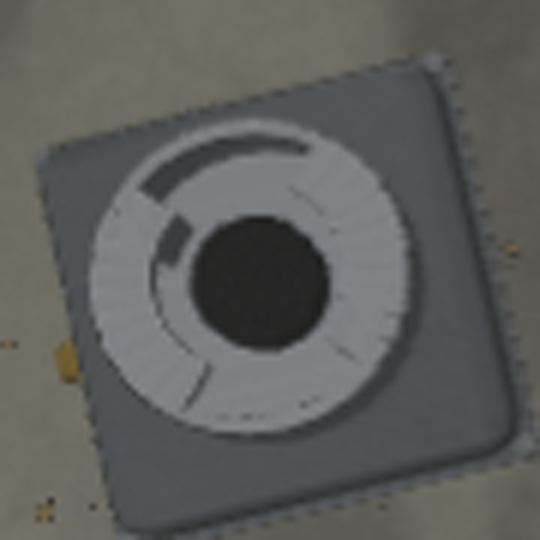

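View pics/z3.png

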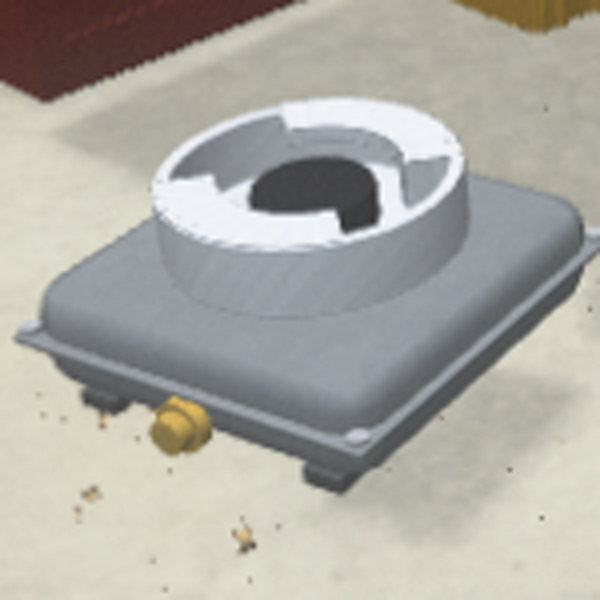

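```bash
cat > m1.py <<'E'
from h import *
def circ(P):
    A=np.c_[2*P[:,:2],np.ones(len(P))]; b=(P[:,:2]**2).sum(1); s=np.linalg.lstsq(A,b,rcond=None)[0]
    r=np.sqrt(s[2]+s[0]**2+s[1]**2); return s[:2],r,np.std(np.linalg.norm(P[:,:2]-s[:2],axis=1)-r)
t=vision.capture("top"); s=vision.capture("scene")
for c in(t,s): W=np.array(c["world_to_cam"]); print("cam",np.linalg.inv(W)[:3,3])
def big(mask):
    cs,_=cv2.findContours(mask.astype(np.uint8),cv2.RETR_EXTERNAL,cv2.CHAIN_APPROX_NONE); return max(cs,key=cv2.contourArea)
# pad
g=cv2.cvtColor(t["color"],cv2.COLOR_RGB2GRAY)
print(g[187,168],g[187,150],g[187,150:190])
m=np.zeros_like(g); m[165:210,145:190]=g[165:210,145:190]<70
k=big(m)[:,0,:]; print("pad uv",k.mean(0),cv2.minEnclosingCircle(k))
P=np.array([onz(t,u,v,79) for u,v in k]); print("pad",circ(P))
# cap
m=np.zeros_like(g); sub=t["color"][185:245,345:405].astype(int)
print(sub[30,28],sub[30,5],sub[10,10])
E
python3 m1.py
```

```text
cam [ 329.21501956    6.20052308 1020.705084  ]
cam [-104.57968642  641.62864746  481.00329214]
38 69 [ 69 121 129 129 129 128  91  48  39  38  38  37  40  38  39  37  38  39
  38  37  38  38  38  38  37  39  38  38  35  44 112 129 130 130 130 131
 130 131 130 130]
pad uv [167.85245902 186.67213115] ((168.0, 186.5), 11.543496131896973)
pad (array([509.4445584, 251.7541657]), np.float64(24.562651712059743), np.float64(0.8521776682600876))
[38 37 35] [110 109 100] [108 106  96]
```

Run:
```python
from h import *
import sys
t=cv2.imread("pics/top0.png");s=cv2.imread("pics/scene0.png")
def z(im,x,y,w,h,k):
    a=cv2.resize(im[y:y+h,x:x+w],None,fx=k,fy=k,interpolation=cv2.INTER_CUBIC)
    g=cv2.cvtColor(a,cv2.COLOR_BGR2GRAY); return cv2.createCLAHE(4,(4,4)).apply(g)
cv2.imwrite("pics/z4.png",z(t,137,157,60,60,10)); cv2.imwrite("pics/z5.png",z(s,108,205,90,62,8))
```

```text
(no output)
```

View pics/z4.png

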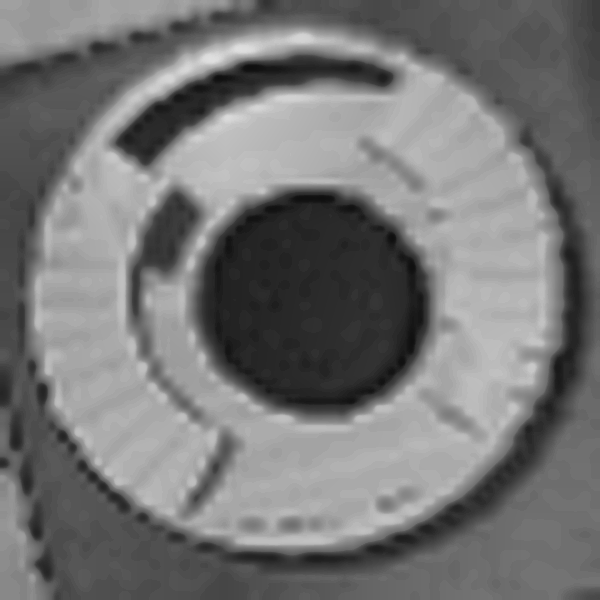

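View pics/z5.png

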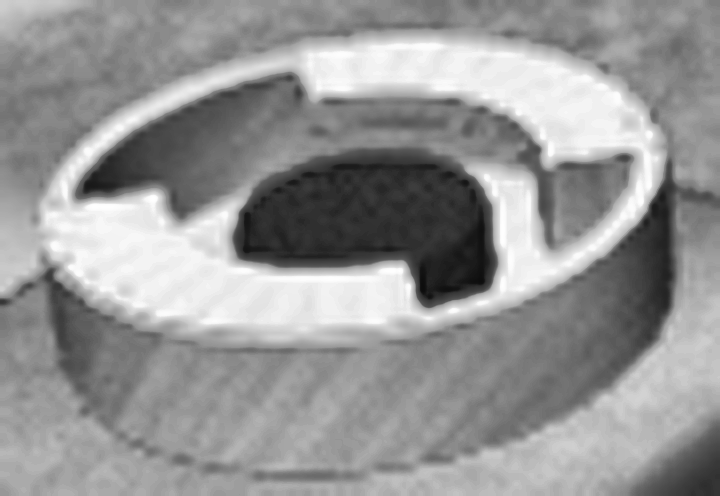

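```bash
cat > m2.py <<'E'
from h import *
from m1 import circ,t,s,big
pts={'NLo':(78,192),'NLi':(165,195),'FLo':(298,72),'FLi':(313,98),'FRi':(545,162),'FRo':(635,155),'NRi':(408,265),'NRo':(430,305)}
C=np.array([509.4,251.75])
W={}
for k,(a,b) in pts.items():
    p=onz(s,108+(a+.5)/8-.5,205+(b+.5)/8-.5,87); W[k]=p
for k,(a,b) in {'tNLo':(115,150),'tFLo':(393,80),'tFLi':(362,143),'tNRi':(232,440),'tNRo':(187,512),'tFRi':(430,395),'tFRo':(478,435)}.items():
    W[k]=onz(t,137+(a+.5)/10-.5,157+(b+.5)/10-.5,87)
for k,p in W.items(): print(k,p.round(1),np.linalg.norm(p[:2]-C).round(1),np.degrees(np.arctan2(*(p[:2]-C)[::-1])).round(1))
A=np.array([W['NLo'],W['FLo'],W['FRo'],W['NRo']]);print("circ r54 scene",circ(A)); A=np.array([W['NLi'],W['FLi'],W['FRi'],W['NRi']]);print("circ r36 scene",circ(A))
g=cv2.cvtColor(t["color"],cv2.COLOR_RGB2GRAY)
# top rim left contour
col=t["color"].astype(int)
m=np.zeros_like(g); m[150:220,130:205]=(g[150:220,130:205]>105)
k=cv2.convexHull(big(m))[:,0,:]; P=np.array([onz(t,u,v,87) for u,v in k]); print("rim top all",circ(P))
o,_=ray(t,0,0); P0,r,_=circ(P); d=P[:,:2]-P0; sel=(d@(P0-o[:2]))>0; print("rim far side",circ(P[sel]),sel.sum())
gs=cv2.cvtColor(s["color"],cv2.COLOR_RGB2GRAY)
E
python3 m2.py
```

```text
cam [ 329.21501956    6.20052308 1020.705084  ]
cam [-104.57968642  641.62864746  481.00329214]
38 69 [ 69 121 129 129 129 129  90  48  38  37  38  38  38  39  37  39  38  38
  38  38  37  38  39  38  38  38  38  38  35  45 111 129 130 129 130 130
 130 130 130 130]
pad uv [167.85245902 186.68852459] ((168.0, 186.5), 11.543496131896973)
pad (array([509.4053673 , 251.78771318]), np.float64(24.588666817871786), np.float64(0.8196432258191085))
[38 38 34] [111 109 101] [108 107  97]
NLo [543.4 295.8  87. ] 55.7 52.3
NLi [529.9 285.3  87. ] 39.3 58.6
FLo [553.8 238.   87. ] 46.4 -17.2
FLi [542.  242.6  87. ] 33.8 -15.6
FRi [485.5 227.9  87. ] 33.8 -135.0
FRo [474.5 214.2  87. ] 51.3 -132.9
NRi [472.7 270.   87. ] 41.0 153.5
NRo [457.7 276.1  87. ] 57.2 154.8
tNLo [541.5 295.6  87. ] 54.3 53.8
tFLo [558.4 234.2  87. ] 52.0 -19.7
tFLi [543.9 240.6  87. ] 36.2 -17.9
tNRi [476.1 266.6  87. ] 36.5 156.0
tNRo [459.8 275.8  87. ] 55.1 154.2
tFRi [486.8 223.1  87. ] 36.5 -128.3
tFRo [477.9 212.1  87. ] 50.6 -128.4
circ r54 scene (array([505.97640008, 257.4916979 ]), np.float64(52.63912492853911), np.float64(0.9641384238894424))
circ r36 scene (array([507.50685258, 256.69934874]), np.float64(36.76528079946576), np.float64(0.4683726470435029))
rim top all (array([510.55374475, 254.14153098]), np.float64(58.840086029793), np.float64(0.3553159393439247))
rim far side (array([510.84182447, 254.44535808]), np.float64(58.514585153838226), np.float64(0.29409731702240505)) 15
```

```bash
cat > m3.py <<'E'
from h import *
from m1 import t,s,big
q=lambda c,a,b,ox,oy,k,z: onz(c,ox+(a+.5)/k-.5,oy+(b+.5)/k-.5,z)
print('---')
E4=np.array([q(t,a,b,345,185,6,8) for a,b in [(150,67),(222,75),(120,288),(190,297)]])
print(E4.round(1),E4.mean(0)); d=(E4[0]+E4[1]-E4[2]-E4[3])/2; print(np.linalg.norm(d),np.degrees(np.arctan2(d[1],d[0])), np.linalg.norm(E4[0]-E4[1]))
g=cv2.cvtColor(t["color"],cv2.COLOR_RGB2GRAY)
m=np.zeros_like(g); m[190:240,355:390]=g[190:240,355:390]<70; m[:,377]&=1
k=big(m); print(cv2.minAreaRect(k)); M=cv2.moments(k); print(M['m10']/M['m00'],M['m01']/M['m00'])
bx=cv2.boxPoints(cv2.minAreaRect(k)); 
for z in(8,): print(np.array([onz(t,*p,z) for p in bx]).round(1), np.mean([onz(t,*p,z) for p in bx],0))
cv2.imwrite("pics/mask.png",cv2.resize(m[185:245,345:405]*255,None,fx=6,fy=6,interpolation=0))
c=s["color"]; cv2.imwrite("pics/z6.png",cv2.resize(c[160:202,322:374,::-1],None,fx=14,fy=14,interpolation=cv2.INTER_CUBIC))
t2=t["color"]; cv2.imwrite("pics/z7.png",cv2.convertScaleAbs(cv2.resize(t2[190:240,350:400,::-1],None,fx=12,fy=12,interpolation=cv2.INTER_CUBIC),alpha=3.5,beta=-40))
E
python3 m3.py | sed -n '/---/,$p'
```

```text
---
[[ 506.6 -217.4    8. ]
 [ 503.7 -246.2    8. ]
 [ 417.3 -204.2    8. ]
 [ 414.1 -231.9    8. ]] [ 460.438356   -224.94217436    8.        ]
90.53732673672057 -8.725443415953265 28.911988681026312
((372.9000244140625, 214.70001220703125), (21.913463592529297, 38.013153076171875), 26.56505012512207)
373.04731574158325 214.55141037306643
[[ 430.9 -180.6    8. ]
 [ 513.9 -222.4    8. ]
 [ 490.5 -269.     8. ]
 [ 408.  -226.9    8. ]] [ 460.83307661 -224.72817956    8.        ]
```

View pics/z6.png

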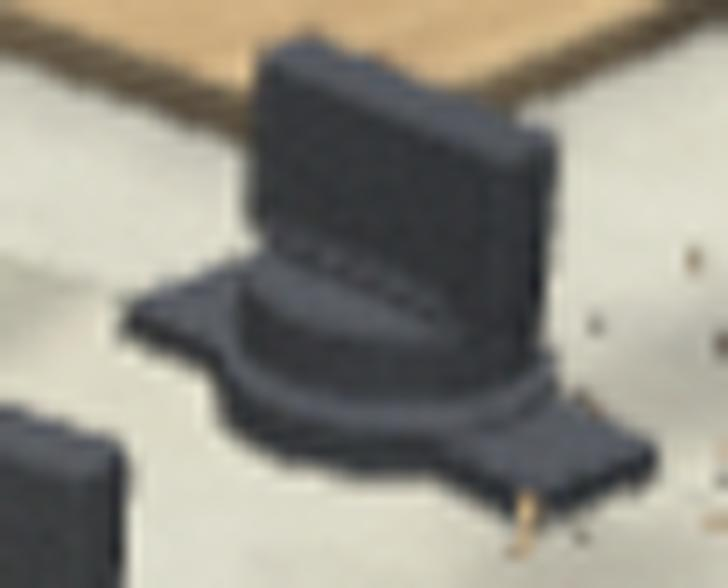

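View pics/z7.png

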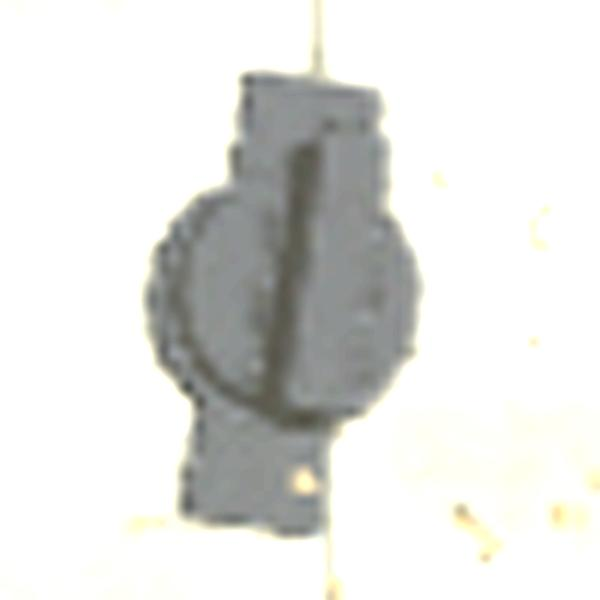

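```bash
cat > m4.py <<'E'
from m3 import *
B=np.array([q(s,a,b,322,160,14,56) for a,b in [(262,68),(308,42),(552,135),(508,165)]]);print("bar top scene",B.round(1),B.mean(0).round(1))
d=B[2]+B[3]-B[0]-B[1];print(np.degrees(np.arctan2(d[1],d[0])),np.linalg.norm(d)/2,np.linalg.norm(B[0]-B[1]))
E_=np.array([q(s,a,b,322,160,14,8) for a,b in [(655,450),(530,495),(125,310)]]);print("ears scene",E_.round(1), "mid",(E_[1]+E_[2])/2)
# top triangulate center
print("proj of (460.4,-224.9,56) in scene zoom", ((proj(s,(460.4,-224.9,56))-[322,160])*14))
# joints/tool
st=observe(); from scipy.spatial.transform import Rotation as R
r=R.from_quat(st["orientation"]);print(r.as_matrix().round(3),st["tcp_pos"])
E
python3 m4.py | sed -n '/bar/,$p'
```

```text
bar top scene [[ 480.8 -214.7   56. ]
 [ 481.7 -228.3   56. ]
 [ 432.  -222.4   56. ]
 [ 430.5 -208.2   56. ]] [ 456.2 -218.4   56. ]
172.97258285275865 50.378016587650656 13.619225423103321
ears scene [[ 411.  -225.9    8. ]
 [ 416.4 -199.5    8. ]
 [ 503.5 -213.3    8. ]] mid [ 459.94536242 -206.42349872    8.        ]
proj of (460.4,-224.9,56) in scene zoom [401.01227029  76.18982454]
[[ 0.958  0.288 -0.   ]
 [ 0.288 -0.958  0.   ]
 [-0.    -0.    -1.   ]] [ 165.38400827 -550.68287352  231.24259751]
```

Request:
send_rows(targets=[45, -27, 0, 0, 0, -0.18, 1, 92, -55, 0, 0, 0, -0.36, 1, 139, -83, 0, 0, 0, -0.54, 1, 186, -112, 0, 0, 0, -0.72, 1, 233, -141, 0, 0, 0, -0.9, 1], newtons=70)

```text
t: 1.12
tcp_pos: [349.0, -347.3, 231.6]
orientation: [0.826, 0.564, 0.0, 0.0]
ft_force: [0.5, 0.7, -0.5]
gripper_width: 0.997
```

```bash
cat > go.py <<'E'
# go(x,y,z,yawdeg): needed shift & turn in present tool axes
from h import *
from scipy.spatial.transform import Rotation as R
def go(x,y,z,yaw):
    st=observe(); r=R.from_quat(st["orientation"]); tgt=R.from_euler('z',yaw,degrees=True)*R.from_euler('x',180,degrees=True)
    print("t",round(st["t"],2),"tcp",np.round(st["tcp_pos"],1),"yaw",np.degrees(np.arctan2(r.as_matrix()[1,0],r.as_matrix()[0,0])).round(1),"q",np.round(st["joint_positions"],2),"w",round(st["gripper_width"],3),"F",np.round(st["ft_force"],1),"T",np.round(st["ft_torque"],2))
    print("shift",r.inv().apply(np.array([x,y,z])-st["tcp_pos"]).round(1),"turn",(r.inv()*tgt).as_rotvec().round(3))
import sys
if len(sys.argv)>4: go(*map(float,sys.argv[1:5]))
E
python3 go.py 460 -224 130 171.5
```

```text
t 1.12 tcp [ 349.  -347.3  231.6] yaw 68.6 q [-0.96  0.03  1.74  0.    1.37 -0.59] w 0.997 F [ 0.5  0.7 -0.5] T [-0.01  0.04  0.03]
shift [155.4  58.3 101.6] turn [ 0.000e+00  1.000e-03 -1.796e+00]
```

Request:
send_rows(targets=[38, 14, 0, 0, 0, -0.18, 1, 78, 29, 0, 0, 0, -0.36, 1, 116, 43, 0, 0, 0, -0.54, 1, 155, 58, 0, 0, 0, -0.72, 1, 155, 58, 30, 0, 0, -0.9, 1])

```text
t: 1.75
tcp_pos: [463.3, -223.5, 204.2]
orientation: [0.494, 0.869, -0.0, 0.004]
ft_force: [0.6, -1.3, -0.5]
gripper_width: 1.002
```

```bash
python3 go.py 460 -224 120 171.5
```

```text
t 1.75 tcp [ 463.3 -223.5  204.2] yaw 120.8 q [-0.62  0.1   1.73  0.    1.31 -1.16] w 1.002 F [ 0.6 -1.3 -0.5] T [-0.02  0.02 -0.03]
shift [ 1.9 -3.4 84.2] turn [ 0.     0.009 -0.886]
```

Request:
send_rows(targets=[2, -3, 20, 0, 0, -0.18, 1, 2, -3, 40, 0, 0, -0.36, 1, 2, -3, 60, 0, 0, -0.54, 1, 2, -3, 80, 0, 0, -0.72, 1, 2, -3, 84, 0, 0.005, -0.886, 1])

```text
t: 2.38
tcp_pos: [459.1, -222.8, 118.5]
orientation: [0.071, 0.997, 0.0, 0.0]
ft_force: [-0.0, 0.0, 0.5]
gripper_width: 1.006
```

```bash
python3 go.py 460 -224 30 171.5;  python3 - <<'E'
from h import *
for n,b in(("scene",(290,110,150,110)),("top",(300,150,150,110))):
    c=vision.capture(n); x,y,w,h=b
    cv2.imwrite(f"pics/{n}1.png",cv2.resize(c["color"][y:y+h,x:x+w,::-1],None,fx=5,fy=5,interpolation=cv2.INTER_CUBIC))
E
```

```text
t 2.38 tcp [ 459.1 -222.8  118.5] yaw 171.8 q [-0.62  0.2   1.81  0.    1.14 -2.05] w 1.006 F [-0.   0.   0.5] T [ 0.02 -0.07  0.04]
shift [-1.  -1.1 88.5] turn [0.    0.    0.006]
```

View pics/scene1.png

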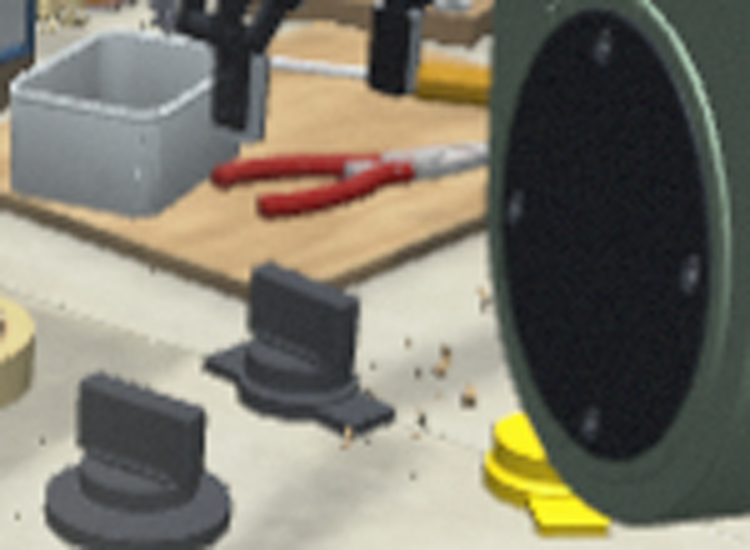

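View pics/top1.png

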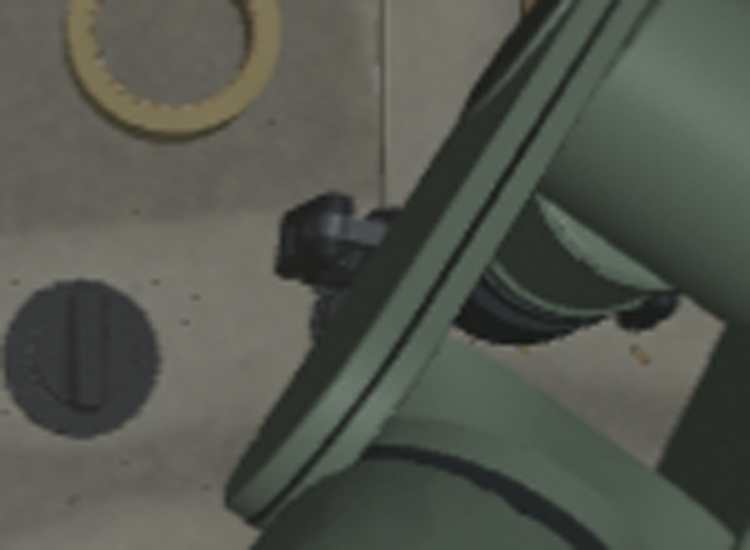

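Run:
```python
from h import *
c=vision.capture("scene"); p=observe()["tcp_pos"]
for z in(118.5,131.5): print((proj(c,(p[0],p[1],z))-[290,110])*5)
print((proj(c,(p[0],p[1],56))-[290,110])*5, "cap bar top centre is ~ (305,282)")
```

```text
[311.79332245 141.61838817]
[313.95689322 112.25739589]
[301.79601602 278.14227673] cap bar top centre is ~ (305,282)
```

Request:
send_rows(targets=[-1, -1, 30, 0, 0, 0, 1, -1, -1, 60, 0, 0, 0, 1, -1, -1, 80, 0, 0, 0, 1, -1, -1, 89, 0, 0, 0, 1, -1, -1, 89, 0, 0, 0, 1])

```text
t: 3.15
tcp_pos: [461.4, -224.9, 31.2]
orientation: [0.076, 0.997, -0.001, 0.002]
ft_force: [-0.2, 0.4, -0.7]
gripper_width: 1.001
```

```bash
python3 go.py 460 -224 30 171.5;  python3 - <<'E'
from h import *
for n,b in(("scene",(290,110,150,110)),):
    c=vision.capture(n); x,y,w,h=b
    cv2.imwrite(f"pics/{n}2.png",cv2.resize(c["color"][y:y+h,x:x+w,::-1],None,fx=5,fy=5,interpolation=cv2.INTER_CUBIC))
E
```

```text
t 3.15 tcp [ 461.4 -224.9   31.2] yaw 171.3 q [-0.62  0.34  1.85  0.    0.95 -2.04] w 1.001 F [-0.2  0.4 -0.7] T [ 0.07  0.   -0.02]
shift [1.6 0.7 1.2] turn [-0.001  0.003 -0.003]
```

View pics/scene2.png

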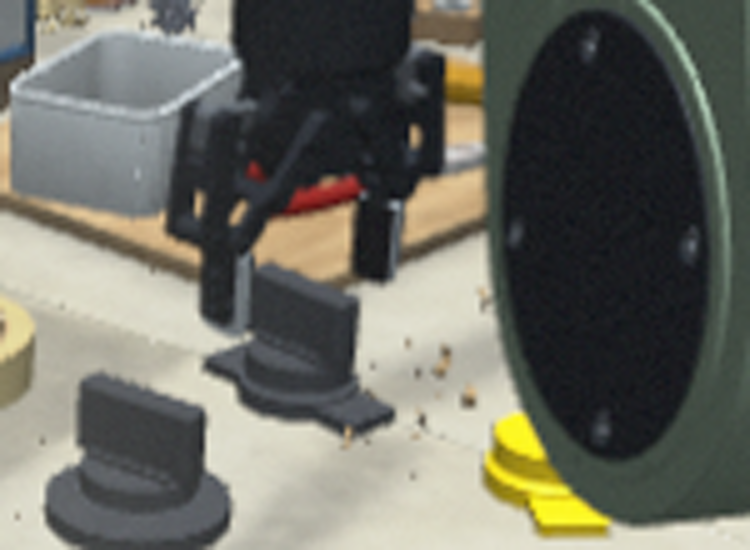

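Request:
send_rows(targets=[0, 0, 2, 0, 0, 0, 0, 0, 0, 2, 0, 0, 0, 0, 0, 0, 2, 0, 0, 0, 0, 0, 0, 2, 0, 0, 0, 0, 0, 0, 2, 0, 0, 0, 0], newtons=70)

```text
t: 3.82
tcp_pos: [462.3, -225.6, 30.2]
orientation: [0.076, 0.997, -0.001, 0.003]
ft_force: [0.5, 0.6, 2.0]
gripper_width: 0.15
```

```bash
python3 go.py 460 -224 150 171.5;  python3 - <<'E'
from h import *
for n,b in(("scene",(290,110,150,110)),):
    c=vision.capture(n); x,y,w,h=b
    cv2.imwrite(f"pics/{n}3.png",cv2.resize(c["color"][y:y+h,x:x+w,::-1],None,fx=5,fy=5,interpolation=cv2.INTER_CUBIC))
E
```

```text
t 3.83 tcp [ 462.3 -225.6   30.2] yaw 171.3 q [-0.62  0.34  1.85  0.    0.95 -2.04] w 0.15 F [0.5 0.6 2. ] T [0.   0.05 0.01]
shift [   1.9    1.  -119.9] turn [-0.002  0.005 -0.003]
```

View pics/scene3.png

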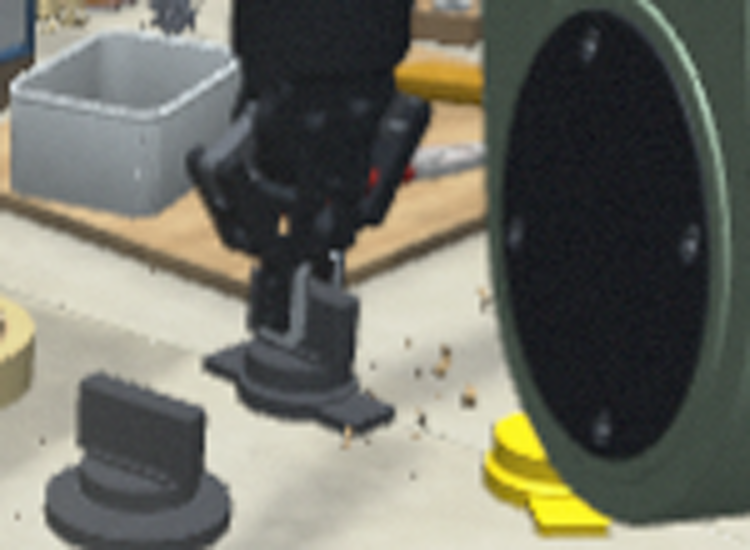

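Run:
```python
from h import *
c=vision.capture("scene")
cv2.imwrite("pics/scene3z.png",cv2.convertScaleAbs(cv2.resize(c["color"][150:200,325:375,::-1],None,fx=12,fy=12,interpolation=cv2.INTER_CUBIC),alpha=1.8))
# bar edges direction: predicted px of bar top points for cap centre x offset
p=observe()["tcp_pos"]; a=np.radians(-8.7); ex=np.array([np.cos(a),np.sin(a),0]); ey=np.array([-ex[1],ex[0],0])
for n,x,y,z in(("padL",11,7,50),("padR",-11,7,50),("padL",11,7,31),("padR",-11,7,31),("barL",28,7,56),("barR",-28,7,56),("barRback",-28,-7,56),("barR",-28,7,30)):
    print(n,((proj(c,np.array([p[0],p[1],0])+x*ex+y*ey+[0,0,z])-[325,150])*12).round())
```

```text
padL [228. 203.]
padR [316. 240.]
padL [222. 298.]
padR [309. 336.]
barL [164. 146.]
barR [389. 238.]
barRback [442. 218.]
barR [378. 371.]
```

View pics/scene3z.png

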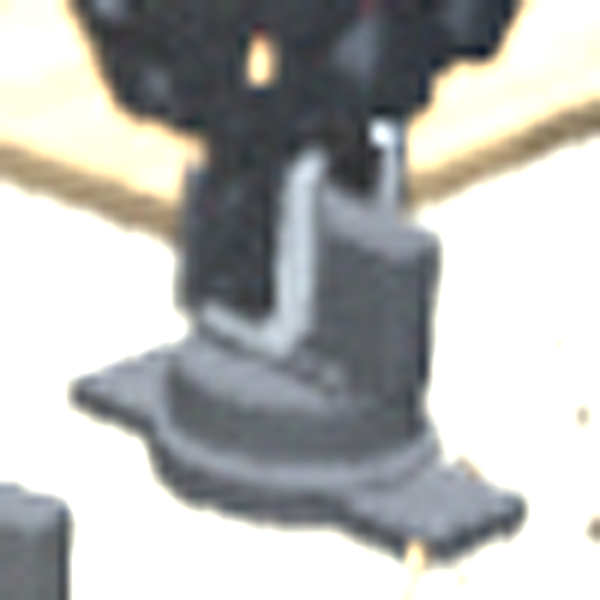

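Request:
send_rows(targets=[0, 0, -40, 0, 0, 0, 0, 0, 0, -90, 0, 0, 0, 0, 0, 10, -130, 0, 0, 0, 0, 2, 60, -150, 0, 0, 0, 0, 5, 115, -150, 0, 0, 0, 0])

```text
t: 4.55
tcp_pos: [475.3, -110.6, 181.9]
orientation: [0.077, 0.997, -0.002, 0.005]
ft_force: [0.4, 0.5, -1.8]
gripper_width: 0.15
```

```bash
python3 go.py 510 254.5 180 194.5;  python3 - <<'E'
from h import *
c=vision.capture("scene")
cv2.imwrite(f"pics/scene4.png",c["color"][:,:,::-1])
E
```

```text
t 4.55 tcp [ 475.3 -110.6  181.9] yaw 171.2 q [-0.41  0.06  1.81 -0.    1.26 -1.82] w 0.15 F [ 0.4  0.5 -1.8] T [ 0.   -0.04  0.01]
shift [ 21.7 366.1   0.6] turn [-0.005  0.009 -0.407]
```

View pics/scene4.png

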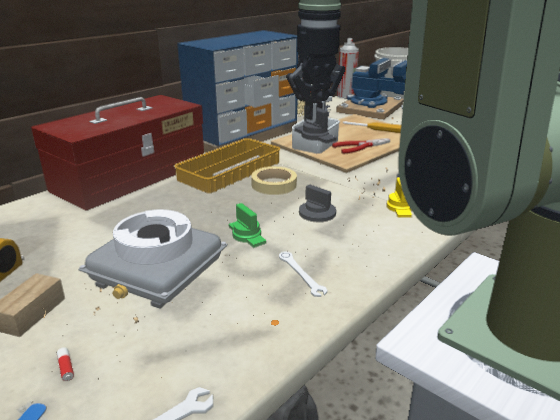

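The cap is held in the gripper at scene (315,130), and the plain lid hasn't moved (318,203). Next I'll move to the tank.

Request:
send_rows(targets=[3, 55, 0, 0, 0, -0.08, 0, 6, 112, 0, 0, 0, -0.16, 0, 10, 170, 0, 0, 0, -0.24, 0, 13, 228, 0, 0, 0.003, -0.32, 0, 17, 285, 0, 0, 0.005, -0.4, 0])

```text
t: 5.22
tcp_pos: [498.5, 183.1, 180.5]
orientation: [-0.127, 0.992, 0.002, -0.0]
ft_force: [0.1, -0.8, -1.9]
gripper_width: 0.15
```

```bash
python3 go.py 510 254.5 170 194.5
```

```text
t 5.22 tcp [498.5 183.1 180.5] yaw -165.4 q [ 0.19  0.16  1.7   0.    1.28 -1.64] w 0.15 F [ 0.1 -0.8 -1.9] T [ 0.05 -0.04 -0.02]
shift [-29.1  66.2  10.7] turn [ 0.003 -0.     0.001]
```

Request:
send_rows(targets=[-15, 33, 0, 0, 0, 0, 0, -29, 66, 5, 0, 0, 0, 0, -29, 66, 20, 0, 0, 0, 0, -29, 66, 35, 0, 0, 0, 0, -29, 66, 35, 0, 0, 0, 0])

```text
t: 5.85
tcp_pos: [507.9, 252.6, 142.8]
orientation: [-0.126, 0.992, 0.001, -0.003]
ft_force: [-0.8, 0.1, -1.5]
gripper_width: 0.153
```

```bash
python3 go.py 510 254.5 120 194.5;  python3 - <<'E'
from h import *
c=vision.capture("scene")
cv2.imwrite(f"pics/scene5.png",cv2.resize(c["color"][160:280,75:235,::-1],None,fx=5,fy=5,interpolation=cv2.INTER_CUBIC))
c=vision.capture("top")
cv2.imwrite(f"pics/top5.png",cv2.resize(c["color"][130:230,100:250,::-1],None,fx=5,fy=5,interpolation=cv2.INTER_CUBIC))
E
```

```text
t 5.85 tcp [507.9 252.6 142.8] yaw -165.5 q [ 0.31  0.28  1.64  0.    1.22 -1.52] w 0.153 F [-0.8  0.1 -1.5] T [-0.04 -0.   -0.06]
shift [-2.7  1.3 22.8] turn [ 0.003 -0.006 -0.   ]
```

View pics/scene5.png

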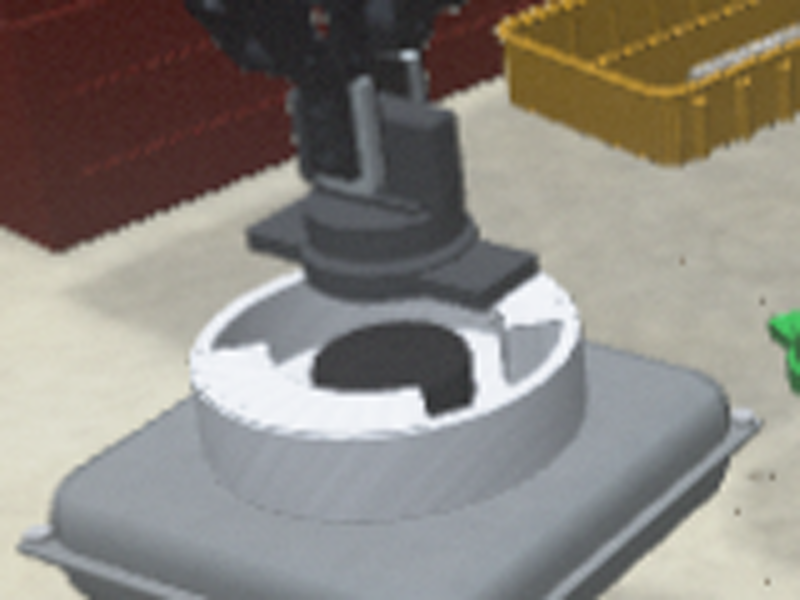

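View pics/top5.png

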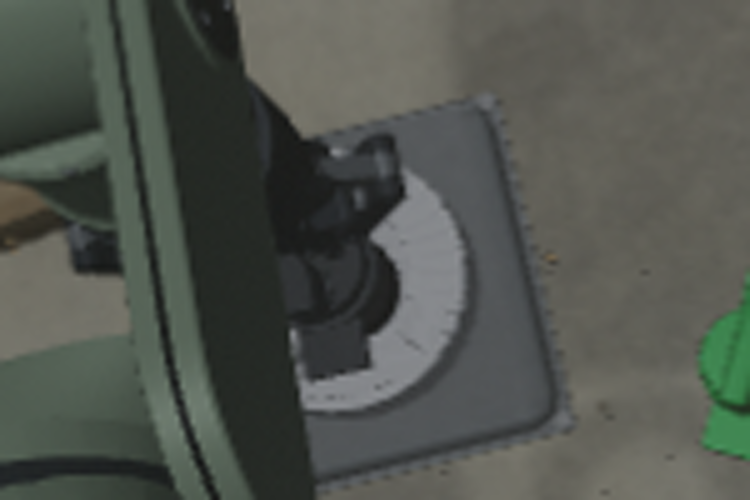

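Run:
```python
from h import *
c=vision.capture("scene"); p=observe()["tcp_pos"];print(p)
a=np.radians(14.5); ex=np.array([np.cos(a),np.sin(a),0]); ey=np.array([-ex[1],ex[0],0])
for n,x,y,z in(("R near bot",-46,14,0),("R near top",-46,14,8),("R far top",-46,-14,8),("L near top",46,14,8),("L near bot",46,14,0),("bar R front top",-28,7,56),("bar R back top",-28,-7,56)):
    print(n,((proj(c,np.array([p[0],p[1],p[2]-30])+x*ex+y*ey+[0,0,z])-[75,160])*5).round())
for n,P in(("NLo",54*np.array([np.cos(a+.65),np.sin(a+.65)])),("FLo",54*np.array([np.cos(a-.65),np.sin(a-.65)])),("FRo",-54*np.array([np.cos(a+.65),np.sin(a+.65)])),("NRo",-54*np.array([np.cos(a-.65),np.sin(a-.65)]))):
    print(n,((proj(c,np.array([510+P[0],254.5+P[1],87]))-[75,160])*5).round())
```

```text
[510.25375092 253.51783558 145.85947403]
R near bot [469. 299.]
R near top [466. 276.]
R far top [524. 237.]
L near top [229. 212.]
L near bot [233. 234.]
bar R front top [416. 109.]
bar R back top [446.  92.]
NLo [209. 344.]
FLo [350. 257.]
FRo [561. 315.]
NRo [428. 410.]
```

Run:
```python
from h import *
P=[]
for i in range(6):
    c=vision.capture("scene"); P.append(observe()["tcp_pos"])
P=np.array(P);print(P.round(1)); p=P.mean(0);print(p)
a=np.radians(14.5); ex=np.array([np.cos(a),np.sin(a),0]); ey=np.array([-ex[1],ex[0],0])
for n,x,y,z in(("pad R bot",-11,7,1),("pad R +30",-11,7,31),("pad L bot",11,7,1),("R near bot",-46,14,-30),("bar R front top",-28,7,26),("bar R back top",-28,-7,26)):
    print(n,((proj(c,p+x*ex+y*ey+[0,0,z])-[105,165])*10).round())
cv2.imwrite(f"pics/scene6.png",cv2.convertScaleAbs(cv2.resize(c["color"][165:225,105:185,::-1],None,fx=10,fy=10,interpolation=cv2.INTER_CUBIC),alpha=1.6))
```

```text
[[510.6 253.8 146.3]
 [510.6 253.9 146.5]
 [510.6 254.1 146.5]
 [510.5 254.2 146.5]
 [510.4 254.3 146.4]
 [510.3 254.3 146.2]]
[510.5217422  254.09284537 146.40526927]
pad R bot [455. 294.]
pad R +30 [431. 112.]
pad L bot [341. 265.]
R near bot [633. 546.]
bar R front top [527. 165.]
bar R back top [588. 130.]
```

View pics/scene6.png

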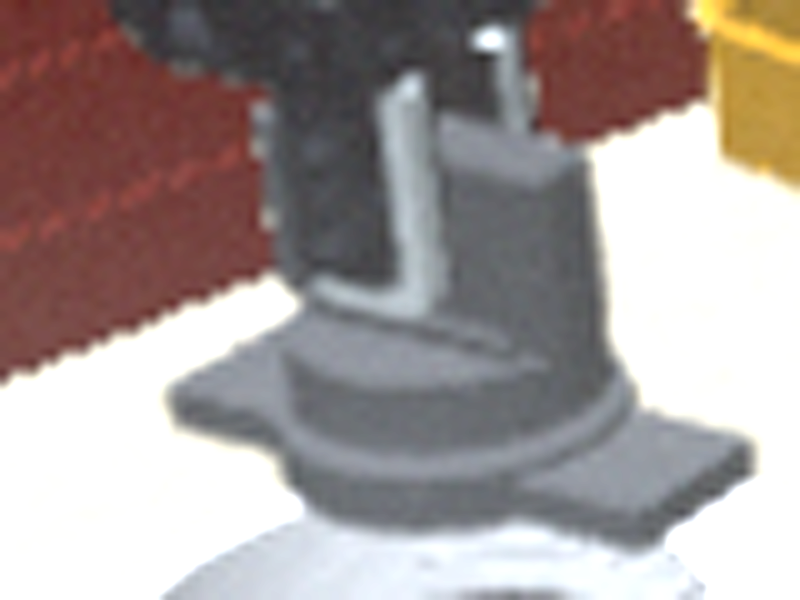

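Request:
send_rows(targets=[-1, 0, 10, 0, 0, 0, 0, -1, 0, 20, 0, 0, 0, 0, -1, 0, 30, 0, 0, 0, 0, -1, 0, 35, 0, 0, 0, 0, -1, 0, 35, 0, 0, 0, 0])

```text
t: 6.92
tcp_pos: [510.8, 254.5, 110.4]
orientation: [-0.127, 0.992, 0.002, -0.001]
ft_force: [0.2, 0.8, -2.2]
gripper_width: 0.149
```

```bash
python3 go.py 511 254.5 97 194.5;  python3 - <<'E'
from h import *
c=vision.capture("scene")
cv2.imwrite(f"pics/scene7.png",cv2.resize(c["color"][180:280,90:220,::-1],None,fx=6,fy=6,interpolation=cv2.INTER_CUBIC))
for i in range(2): vision.capture("top")
E
python3 go.py 511 254.5 97 194.5
```

```text
t 6.92 tcp [510.8 254.5 110.4] yaw -165.4 q [ 0.31  0.32  1.66  0.    1.16 -1.52] w 0.149 F [ 0.2  0.8 -2.2] T [ 0.05 -0.    0.03]
shift [-0.2 -0.1 13.4] turn [ 0.003 -0.001  0.001]
t 7.08 tcp [511.7 254.8 111.6] yaw -165.4 q [ 0.31  0.32  1.66  0.    1.16 -1.52] w 0.151 F [-0.2 -0.3 -2. ] T [ 0.02 -0.01  0.  ]
shift [ 0.8 -0.2 14.6] turn [0.003 0.002 0.001]
```

View pics/scene7.png

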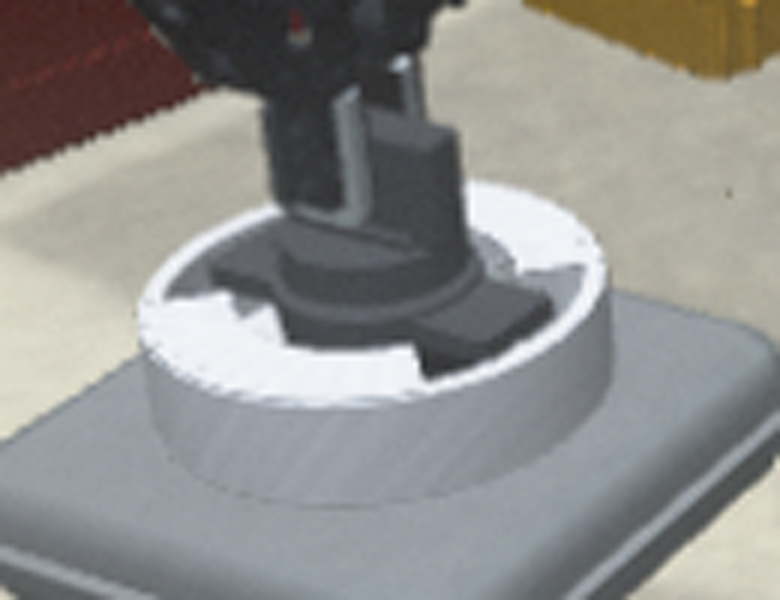

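Run:
```python
from h import *
c=vision.capture("scene")
f=lambda a,b,z: onz(c,90+(a+.5)/6-.5,180+(b+.5)/6-.5,z)
R1=f(552,293,89.6);R2=f(500,345,89.6);L=f(215,267,89.6)
print(R1,R2,L,"centre",(R1+L)/2 , (R2+L)/2)
a=np.radians(14.5);ex=np.array([np.cos(a),np.sin(a)]);ey=np.array([-ex[1],ex[0]])
Cc=np.array([507,257.])
for n,p in(("R1",R1),("R2",R2),("L",L)): d=p[:2]-Cc; print(n,d@ex,d@ey)
```

```text
[465.57855798 231.63607056  89.6       ] [454.30897008 257.00044566  89.6       ] [542.23922596 281.75376093  89.6       ] centre [503.90889197 256.69491574  89.6       ] [498.27409802 269.37710329  89.6       ]
R1 -46.45269211213733 -14.184927616335228
R2 -51.012584703599785 13.193211749859154
L 40.31462021942457 15.142097692465306
```

Request:
send_rows(targets=[-4, 0, 0, 0, 0, 0, 0, -4, 0, 4, 0, 0, 0, 0, -4, 0, 7, 0, 0, 0, 0, -4, 0, 10, 0, 0, 0, 0, -4, 0, 10, 0, 0, 0, 0])

```text
t: 7.75
tcp_pos: [516.5, 256.1, 102.7]
orientation: [-0.127, 0.992, 0.002, 0.002]
ft_force: [1.2, -0.1, 4.7]
gripper_width: 0.154
```

```bash
python3 go.py 515 255.5 97 194.5
```

```text
t 7.75 tcp [516.5 256.1 102.7] yaw -165.4 q [ 0.31  0.34  1.66  0.    1.14 -1.52] w 0.154 F [ 1.2 -0.1  4.7] T [-0.12 -0.11  0.04]
shift [ 1.6 -0.2  5.6] turn [0.003 0.004 0.001]
```

Request:
send_rows(targets=[1, 0, 3, 0, 0, 0, 0, 1, 0, 5.5, 0, 0, 0, 0, 1, 0, 6, 0, 0, 0, 0, 1, 0, 6, 0, 0, 0, 0])

```text
t: 8.25
tcp_pos: [516.6, 256.1, 98.4]
orientation: [-0.127, 0.992, 0.002, 0.003]
ft_force: [-0.2, -0.5, 9.1]
gripper_width: 0.148
```

```bash
python3 go.py 515 255.5 97 194.5;  python3 - <<'E'
from h import *
c=vision.capture("scene")
cv2.imwrite(f"pics/scene8.png",cv2.resize(c["color"][180:280,90:220,::-1],None,fx=6,fy=6,interpolation=cv2.INTER_CUBIC))
E
python3 go.py 515 255.5 97 194.5
```

```text
t 8.25 tcp [516.6 256.1  98.4] yaw -165.4 q [ 0.31  0.35  1.66  0.    1.13 -1.52] w 0.148 F [-0.2 -0.5  9.1] T [-0.27  0.17 -0.  ]
shift [ 1.7 -0.2  1.4] turn [0.003 0.006 0.001]
t 8.3 tcp [516.6 256.2  98.5] yaw -165.4 q [ 0.31  0.35  1.66  0.    1.13 -1.52] w 0.152 F [-1.8 -0.   9.8] T [-0.27  0.2   0.01]
shift [ 1.7 -0.2  1.5] turn [0.003 0.006 0.001]
```

View pics/scene8.png

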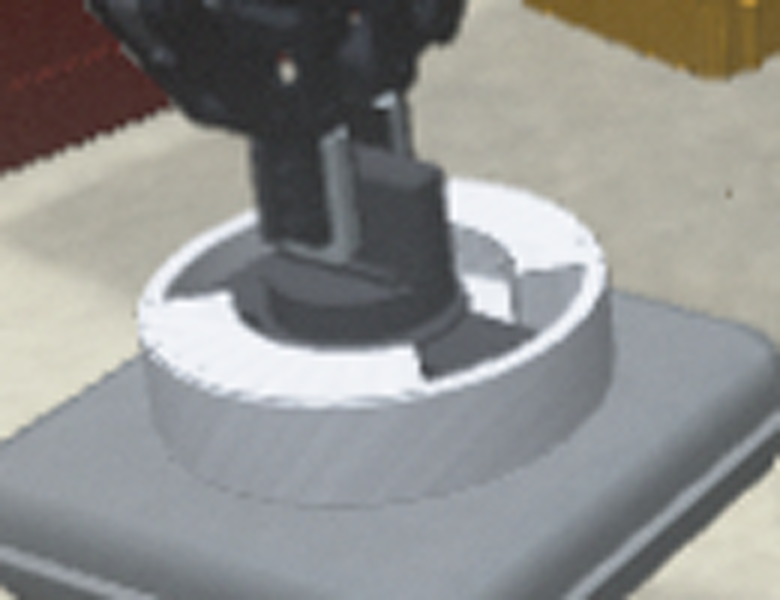

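Request:
send_rows(targets=[1.5, -0.7, 1.2, 0, 0, 0.18, 0, 1.7, -1.4, 1.2, 0, 0, 0.36, 0, 2, -2, 1.2, 0, 0, 0.54, 0, 2.5, -2.6, 1.2, 0, 0, 0.72, 0, 3, -3, 1.2, 0, 0, 0.9, 0], newtons=85)

```text
t: 8.93
tcp_pos: [516.2, 252.5, 99.3]
orientation: [0.32, 0.947, 0.004, 0.004]
ft_force: [0.4, -2.2, 7.4]
gripper_width: 0.148
```

```bash
python3 go.py 511 251 98 104.5;  python3 - <<'E'
from h import *
c=vision.capture("scene")
cv2.imwrite(f"pics/scene9.png",cv2.resize(c["color"][180:280,90:220,::-1],None,fx=6,fy=6,interpolation=cv2.INTER_CUBIC))
E
python3 go.py 511 251 98 104.5
```

```text
t 8.93 tcp [516.2 252.5  99.3] yaw 142.7 q [ 0.3   0.34  1.67  0.    1.12 -0.62] w 0.148 F [ 0.4 -2.2  7.4] T [-0.42 -0.08  0.05]
shift [ 3.3 -4.4  1.2] turn [0.011 0.001 0.666]
t 8.97 tcp [516.2 252.4  99.3] yaw 142.4 q [ 0.3   0.34  1.67  0.    1.12 -0.61] w 0.146 F [ 1.  -0.5  8.6] T [-0.29 -0.01 -0.03]
shift [ 3.3 -4.3  1.2] turn [0.011 0.001 0.662]
```

View pics/scene9.png

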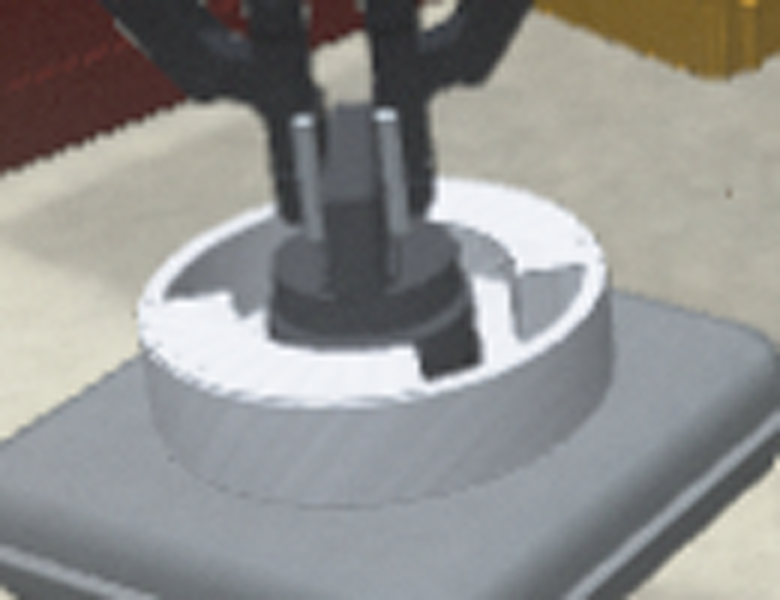

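Request:
send_rows(targets=[0.5, -1, 1.5, 0, 0, 0.17, 0, 1, -2, 2, 0, 0, 0.34, 0, 1.5, -3, 2, 0, 0, 0.51, 0, 2, -3.5, 2, 0, 0, 0.65, 0, 2, -3.5, 2, 0, 0, 0.65, 0])

```text
t: 9.6
tcp_pos: [513.4, 250.7, 99.1]
orientation: [0.608, 0.794, 0.005, 0.003]
ft_force: [-0.3, -1.2, 9.3]
gripper_width: 0.147
```

```bash
python3 go.py 512 251 98 104.5;  python3 - <<'E'
from h import *
c=vision.capture("scene")
cv2.imwrite(f"pics/scene10.png",cv2.resize(c["color"][180:280,90:220,::-1],None,fx=6,fy=6,interpolation=cv2.INTER_CUBIC))
E
python3 go.py 512 251 98 104.5
```

```text
t 9.6 tcp [513.4 250.7  99.1] yaw 105.2 q [0.3  0.33 1.68 0.   1.12 0.04] w 0.147 F [-0.3 -1.2  9.3] T [-0.43  0.37  0.08]
shift [ 0.6 -1.3  1.1] turn [ 0.012 -0.002  0.011]
t 9.65 tcp [513.4 250.7  99.1] yaw 105.2 q [0.3  0.33 1.68 0.   1.12 0.04] w 0.148 F [-0.3 -1.3  9.2] T [-0.44  0.32 -0.  ]
shift [ 0.6 -1.3  1.1] turn [ 0.012 -0.002  0.012]
```

View pics/scene10.png

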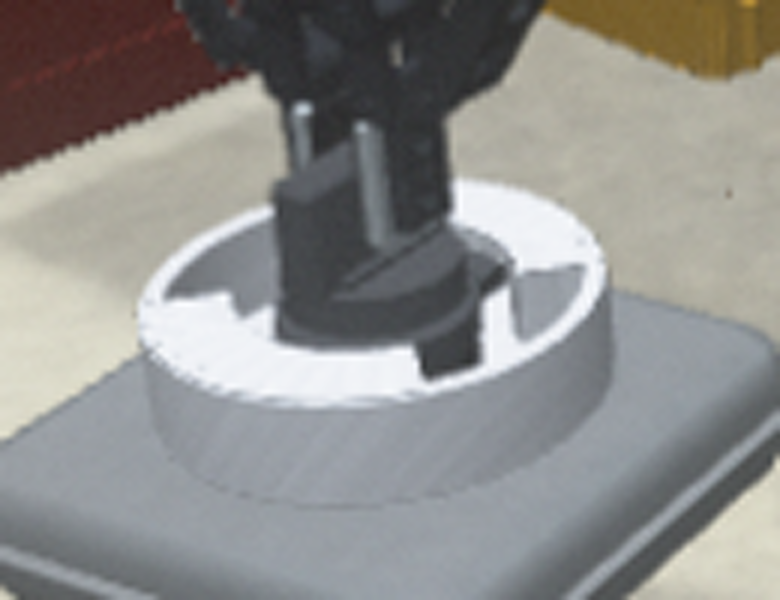

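Request:
send_rows(targets=[0, 0, -2, 0, 0, 0, 0, 0, 0, -3.5, 0, 0, 0, 0, 0, 0, -4, 0, 0, 0, 0])

```text
t: 10.02
tcp_pos: [513.2, 250.8, 101.2]
orientation: [0.607, 0.794, 0.005, 0.003]
ft_force: [6.7, 3.6, -10.3]
gripper_width: 0.151
```

```bash
python3 go.py 512 251 98 104.5
```

```text
t 10.03 tcp [513.2 250.8 101.2] yaw 105.2 q [0.3  0.33 1.68 0.   1.12 0.04] w 0.151 F [  6.7   3.6 -10.3] T [ 0.22 -0.92  0.08]
shift [ 0.5 -1.2  3.2] turn [ 0.012 -0.002  0.012]
```

Request:
send_rows(targets=[0, 0, 0.5, 0, 0, 0, 0, 0, 0, 0.5, 0, 0, 0, 0.5, 0, 0, 0, 0, 0, 0, 1, 0, 0, 0, 0, 0, 0, 1, 0, 0, 0, 0, 0, 0, 1])

```text
t: 10.65
tcp_pos: [513.0, 250.8, 101.1]
orientation: [0.607, 0.794, 0.005, 0.003]
ft_force: [-0.3, 0.1, -0.7]
gripper_width: 0.971
```

```bash
python3 go.py 512 251 98 104.5
```

```text
t 10.65 tcp [513.  250.8 101.1] yaw 105.2 q [0.3  0.33 1.68 0.   1.12 0.04] w 0.971 F [-0.3  0.1 -0.7] T [-0.03 -0.02  0.  ]
shift [ 0.5 -1.   3.1] turn [ 0.012 -0.002  0.012]
```

Request:
send_rows(targets=[0, 0, -30, 0, 0, 0, 1, 0, 0, -80, 0, 0, 0, 1, 0, 0, -130, 0, 0, 0, 1, 30, 0, -150, 0, 0, 0, 1, 30, 0, -150, 0, 0, 0, 1])

```text
t: 11.28
tcp_pos: [504.5, 280.8, 254.1]
orientation: [0.607, 0.795, 0.008, 0.004]
ft_force: [1.0, -0.5, 0.5]
gripper_width: 1.002
```

```bash
python3 go.py 460 0 230 104.5
```

```text
t 11.28 tcp [504.5 280.8 254.1] yaw 105.3 q [0.36 0.18 1.52 0.   1.42 0.09] w 1.002 F [ 1.  -0.5  0.5] T [ 0.    0.03 -0.02]
shift [-259.1 -117.4   21.4] turn [ 0.017 -0.003  0.014]
```

Request:
send_rows(targets=[-50, -22, 0, 0, 0, 0, 1, -102, -46, 0, 0, 0, 0, 1, -154, -70, 0, 0, 0, 0, 1, -206, -93, 0, 0, 0, 0, 1, -259, -117, 0, 0, 0, 0, 1])

```text
t: 11.9
tcp_pos: [458.5, -2.0, 250.0]
orientation: [0.607, 0.795, 0.007, 0.003]
ft_force: [1.0, 0.4, 0.3]
gripper_width: 0.999
```

Run:
```python
from h import *
a=vision.capture("scene")["color"][:,:,::-1];b=vision.capture("top")["color"][:,:,::-1]
cv2.imwrite("pics/s11.png",a);cv2.imwrite("pics/t11.png",b)
z=lambda im,x,y:cv2.resize(im[y:y+90,x:x+66],None,fx=6,fy=6,interpolation=cv2.INTER_CUBIC)
cv2.imwrite("pics/z11.png",cv2.hconcat([cv2.resize(a[195:285,95:205],None,fx=4,fy=4,interpolation=cv2.INTER_CUBIC),cv2.resize(b[145:235,125:215],None,fx=4,fy=4,interpolation=cv2.INTER_CUBIC)]))
```

```text
(no output)
```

View pics/z11.png

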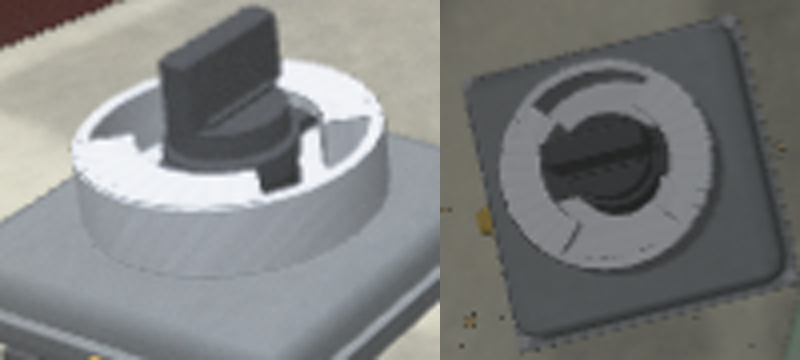

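View pics/t11.png

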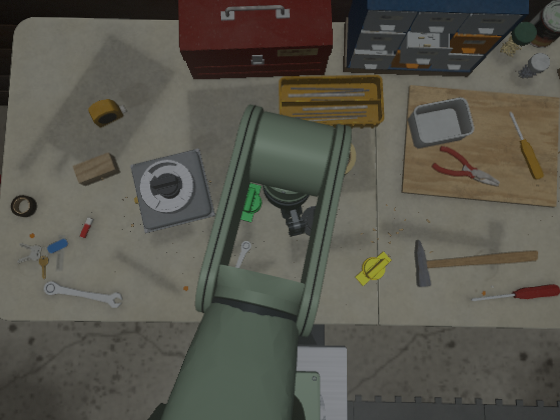

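Run:
```python
from h import *
c=vision.capture("scene")
for z in (122,127,133): print(z,((proj(c,(510,254.5,z))-[95,195])*4).round(), "seen ~(218,37)")
print(env.job_done())
```

```text
122 [219.  45.] seen ~(218,37)
127 [218.  33.] seen ~(218,37)
133 [216.  19.] seen ~(218,37)
the job is handed in; nothing more can be done
None
```

The eared cap is locked in the collar on the grey tank, and the job is handed in, at about 12 s of the 38 s allowed.

I picked the cap up by its grip bar and lowered it with its ears in the two notches. I pushed the seal down about 12 mm (about 12 N) and turned the cap about 89° clockwise by the wrist. I then let it rise, opened the gripper and moved the arm away.

**Last checks:**
- **Locked:** before release, a light upward pull met about 8 N of resistance, so the ledges were holding the cap.
- **Turned:** in both views the grip bar lies across the notch axis and the ears are no longer in the notches.
- **Height:** the top of the bar sits within about 2 mm of the expected locked height of 127 mm.
- **Plain lid:** I never touched it. It was still in place after the cap was lifted, but the arm partly hid it in the last top picture and I did not check it again.

**Disagreements:** the two cameras differed by about 4 mm on the collar centre and up to 8 mm on the cap. The cap also sat about 4 mm off along the bar in the grip, so I shifted the tool to allow for that before and during the turn.

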